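Hold the sprung loupe boom out over a plugged-in relay at the set scale mark

TASK

Swing the inspection loupe boom round until it points straight over the middle of the relay locked in the socket, and, squeezing in the lock button on the boom's grip to free the telescoping arm, draw the arm out against its spring until the brass cursor is level with the setting pointer on the scale. Finish while still holding it there by the squeezed grip, for it springs back when let go. Do not touch the setting pointer or bump the relay, and leave the other things on the bench where they lie.

Things in the scene. Friction and masses are not known exactly. Their poses are not given: they have to be found in the camera images.
- stand: inspection stand bolted to the bench: grey cast foot 130 x 110 x 12 mm with a vertical steel post (28 mm dia.) in its middle. Origin: centre of the foot's underside, on the post's axis. Its x axis points roughly towards the socket, z up. On top of the post the boom swings level, its axis 150 mm above the bench
- swing_axis (a point): point on the vertical swing axis at the height of the boom's axis (150 mm above the bench)
- boom (a joint): swing of the boom about the post, rad, counter-clockwise seen from above, 0 = along the stand's x axis, range -0.5 to 0.8; light friction (0.12 N m), stays where left. The boom is an aluminium tube 34 x 30 mm from the post to a grey mouth collar 134 to 158 mm from the swing axis (54 mm wide, 42 high), out of which the telescoping arm comes, straight away from the post
- loupe_arm (a joint): how far the telescoping steel bar (12 x 14 mm) is drawn out, m: 0 = parked and latched, 0.095 = end stop; reads as the scale. A return spring pulls it in with 3.6 N at 0 and 0.6 N more per 10 mm. Latched at 0 (1 mm of play) until the lock button is squeezed; let go, it runs back and latches at 0
- grip_head: black grip block on the arm, 40 mm along the boom, 34 across, 44 high; its centre 205 mm from the swing axis when parked. Origin: its centre, 150 mm above the bench; x away from the post, z up, lock button in its +y side. Pinch it across (along y) from above: 42 mm over block and button, 36 with the button in. The lens ring begins 35 mm beyond its centre, the collar ends 47 mm before it
- grip (a point): centre of the grip block, where to pinch (same as the origin of grip_head)
- lock_button (a joint): round steel lock button, 25 mm dia., in the +y side of the grip block, axis across the boom; 0 = out (stands 8 mm proud), 0.006 = fully in; spring 2.8 N at 0 to 7 N at full. Frees the arm when in by more than 4 mm; it springs out when let go
- button_face (a point): centre of the lock button's face
- lens (a point): centre of the round loupe lens (69 mm over its black ring, 9 mm thick, level) at the end of the arm: 70 mm beyond the centre of the grip block, 150 mm above the bench, moves with the arm
- cursor (a point): tip of the brass cursor on top of the boom tube; it moves with the telescoping arm, 45 mm from the swing axis at scale zero. Dark scale lines lie every 10 mm on the tube beside it, the longer ones at 0 and 50
- pointer_tip (a point): tip of the setting pointer, which stands beside the cursor's slot on top of the boom tube; cursor and pointer are level when they are equally far from the swing axis. Its x axis points along the boom, away from the post
- pointer (a joint): where the setting pointer is set on the scale, m: the arm is at the set mark when joint loupe_arm equals this. Set between 0.035 and 0.075; stiff
- pointer_clamp: steel saddle clamp of the setting pointer on the boom tube, 14 mm along the boom, on the tube's +y side; not to be touched
- socket: bayonet socket bolted to the bench (flange 90 mm dia.) with a black plug-in relay locked in it: case 60 mm along its x axis, 56 mm across, top 102 mm above the bench, with a clear window over five rows of contacts. Origin: centre of the underside; x axis roughly away from the stand along the boom. Its middle stands about 330 mm from the post, and its middle line runs along its x axis
- relay_top (a point): middle of the relay's top, 102 mm above the bench; axes as the socket's
- test_weight: grey cast-iron test weight with a knob, 50 mm dia., 54 mm high, standing; bystander. Origin: centre of the underside
- feeler_block: chrome feeler gauge block 60 x 24 x 16 mm, lying; bystander. Origin: centre of the underside
- spring_a: brass contact spring, strip 60 x 10 x 2 mm with a bent-up end 14 mm high, lying; bystander. Origin: centre of the underside
- spring_b: second brass contact spring, the same; bystander. Origin: centre of the underside
Mind the look-alikes: they are no part of the job. Of the things that look like the socket, the larger one is meant.

How it is judged (in metres and radians):
On the way:
1. the lock button is squeezed in (value of joint lock_button above 0.004 m), for 0.1 s.
At the end, for the whole second after the job is handed in: Through the last second the fingers still hold the squeezed grip (over 5 N on it, lock button in by over 3 mm), the cursor stands within 3 mm of level with the setting pointer, and the lens centre lies within 14 mm sideways of the relay's middle line along the boom (x of cursor in the frame of pointer_tip between -0.003 and 0.003 m and y of lens in the frame of relay_top between -0.014 and 0.014 m and value of joint lock_button above 0.003 m and contact force between the fingers and grip_head above 5 N); the arm keeps its last pose, push and grip.
It fails at once if the setting pointer is touched (contact force between any of the fingers, the arm and pointer_clamp above 1 N).
It fails at once if the relay or its socket is bumped (contact force between any of the fingers, the arm and socket above 3 N).
It fails at once if a bystander is moved by more than 15 mm (distance of any of test_weight, feeler_block, spring_a, spring_b from where it was at the start of the episode above 0.015 m).
It also fails if it takes over 35 s, if anything falls off the work surface, if the arm or the gripper's body presses on something with over 40 N, if the wrist force passes 120 N, or if a joint passes its speed limit or range.

ROBOT

A 7-joint arm with a two-finger parallel gripper is mounted at the origin on the work surface. World frame = base frame: x ahead of the robot, y to its left, z up, the work surface at z = 0. Lengths are in mm, angles in rad, forces in N, time in s.
With the tool pointing down it reaches from about 425 to 1025 mm from the base axis. Payload 3.6 kg.
Tool frame: the origin (TCP) lies between the finger pads; the fingertips stand 22 mm ahead of it and the grasp point (between the pads) lies 3 mm ahead of it; z points along the fingers, x is the direction in which the jaws open and shut, and the axes are right-handed (so a half turn about z gives the same grasp; the last joint's range is limited). The gripper opens to 85 mm and grips with 20 to 120 N. Pads are 22 mm wide; open, the fingers measure 114 mm over their backs; the gripper's body (76 mm by 85 mm) begins 54 mm behind the grasp point. The pads swing forward as they close: fully open they stand 13 mm farther back than shut.
Start: joints at [1.165, 0.591, 0.048, 1.609, -0.033, 0.943, -0.034], TCP at [222.412, -690.045, 253.302] pointing down, gripper open.
Joint ranges: [-2.69, 2.69], [-0.47, 2.24], [-1.27, 1.36], [0.19, 2.51], [-1.53, 4.68], [0.08, 2.07], [-3.09, 3.09]. Speed limits (rad/s): [2.57, 2.57, 3.14, 3.14, 3.14, 3.14, 3.14].

INTERFACE

Orientations are given as a unit quaternion [w, x, y, z].
In Python, from cell import arm gives the robot as it stands.
- The arm moves only by the tool carry_out, never from a script. Its argument "targets" is a list of rows, each a list of 5 numbers: the shift along the tool's x, y, z in mm, then the turn about the tool's z in degrees, then the finger opening in mm, from 0 to 85.4. In form: [[x, y, z, roll, hand], ...]. A call has exactly 5 rows; each row shifts and turns the commanded pose from where the row before left it, along the tool's axes as they then stand; what a row does not reach is not made up. A row lasts 1/8 s, in which the tool goes at most 62.5 mm and 10.7 degrees, less where a joint would pass 70% of its speed; a pose out of reach is approached as far as the arm can. A call is refused whole if a number of a shift passes 62.5 or a number of a turn 10.7, either way. A call with a gripper value outside its range is refused whole. The fingers move at their own pace and stop on an object; "grip_force" is the grip in N (left out, the last holds). Time passes only in rows, so rows that do not move let the fingers close, or fill a call up. It gives the time, the measured TCP pose, the force and the opening at its end, in the units of the state.
- arm.observe(): the state, without advancing time (a new reading comes with each control period).
- arm.grab_frame(name): name is "scene" or "side" or "wrist"; returns a dict with "color" (384x512x3 uint8, blue, green, red), "fx", "fy", "cx", "cy" (pixels), "position" and "attitude" of the camera in the world; the wrist camera has in their place "tool_from_camera" (4x4, takes a point from camera to tool coordinates, whose origin is the TCP and whose axes are the tool frame's). Camera axes: x right, y up, looking along -z (the intrinsics and any distortion apply to the point x, -y, -z); pixel columns grow to the right and rows downward; lengths in mm; the calibration is good to about 2 mm. A picture is of the moment at which its call begins: read the wrist's pose just before it. There is no depth.
- arm.close_job(): hands the job in, once; it reports no verdict.
The state is a dict: "time_s": time; "joint_pos": joint angles; "qd": joint speeds; "tau": joint torques, N m; "position": TCP position; "eef_rot": TCP orientation; "wrist_force": force on the tool from outside, world axes, zero at the start; "moment": the same for the moment, N m; "width": opening from 0.0 (shut) to 1.0 (fully open).
Only numpy, scipy, OpenCV 4.12 (cv2) and the standard library are available. Lean on these libraries where they do the work, as an engineer would, in place of code of your own. Each camera call takes 0.05 s, during which the arm holds its last target.

## Working session

There is one attempt and no reset: what is moved stays moved. The work goes in short steps, Python scripts to look and compute and a tool call to move; the robot and the scene stay as the last step left them, time stands still between calls to the robot, and variables do not carry over. Pictures are saved under pics/ and viewed, and the job is handed in when it is done.

Besides the shell and the picture viewer there is one more tool, called as name(argument=value, ...) on one line, values as JSON. carry_out: Moves the arm, as the interface text tells. Its arguments: {"type":"object","properties":{"targets":{"type":"array"},"grip_force":{"type":"number"}},"required":["targets"]}

```bash
mkdir -p pics; ls; python3 - <<'E'
from cell import arm
import cv2
s=arm.observe(); print(s)
for n in ["scene","side","wrist"]:
    f=arm.grab_frame(n); cv2.imwrite(f"pics/{n}0.png",f["color"])
    print(n,{k:v for k,v in f.items() if k!="color"})
E
```

```text
pics
{'time_s': 0.0, 'joint_pos': array([ 1.16552232,  0.59207497,  0.04829025,  1.60985488, -0.03327759,
        0.94268034, -0.03366413]), 'qd': array([ 1.72562615e-04, -2.63628039e-05, -1.09453116e-03,  3.66619397e-04,
        9.93688981e-04,  3.12415954e-04, -1.08192515e-04]), 'tau': array([-1.39941262e-04, -5.48686981e+01,  1.54643856e+00, -1.98122281e+01,
        9.31986346e-03,  8.73273471e-03,  6.61468363e-06]), 'position': array([ 222.15976549, -689.29653262,  252.1602819 ]), 'eef_rot': array([-5.95230934e-04,  8.08355148e-01, -5.88694089e-01, -9.33016650e-04]), 'wrist_force': array([ 1.02582037,  0.0353476 , -1.02588848]), 'moment': array([-0.02413437, -0.03122383, -0.00454771]), 'width': 1.0023497162560953}
scene {'fx': 408.13235559593045, 'fy': 408.13235559593045, 'cx': 253.88177645454508, 'cy': 188.02179990585992, 'position': array([1112.55804533,  182.86418656,  499.26086805]), 'attitude': array([0.55826349, 0.31059393, 0.36417492, 0.6776798 ])}
side {'fx': 425.53545451993904, 'fy': 425.53545451993904, 'cx': 261.39340493855497, 'cy': 194.9231552503638, 'position': array([382.82074777, 482.19000536, 620.88559771]), 'attitude': array([-0.18930707, -0.06355399,  0.33939039,  0.91920503])}
wrist {'fx': 335.7399708569144, 'fy': 335.7399708569144, 'cx': 255.53546211470365, 'cy': 192.67136234312932, 'tool_from_camera': array([[ 9.99999052e-01,  1.12792799e-03,  7.90369463e-04,
        -1.57159788e-01],
       [ 1.31404140e-03, -9.53243404e-01, -3.02200737e-01,
        -7.57995084e+01],
       [ 4.12553807e-04,  3.02201489e-01, -9.53243982e-01,
        -1.19868749e+02],
       [ 0.00000000e+00,  0.00000000e+00,  0.00000000e+00,
         1.00000000e+00]])}
```

View pics/scene0.png

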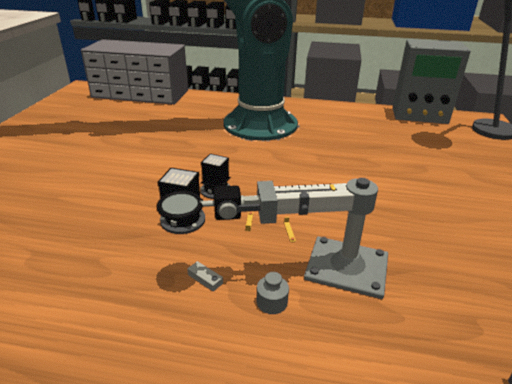

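View pics/side0.png

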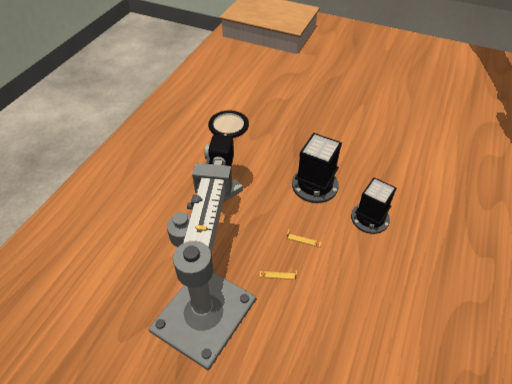

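View pics/wrist0.png

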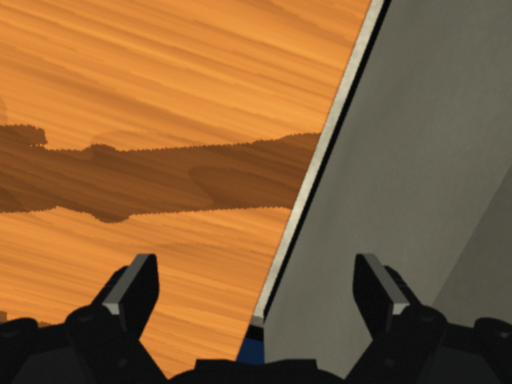

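```bash
cat > h.py <<'E'
import numpy as np,cv2
from scipy.spatial.transform import Rotation as R
from cell import arm
def rot(q): return R.from_quat([q[1],q[2],q[3],q[0]]).as_matrix()
def cam(f,s=None):
    if "position" in f: return rot(f["attitude"]),np.array(f["position"])
    T=np.array(f["tool_from_camera"]);Q=rot(s["eef_rot"])
    return Q@T[:3,:3],Q@T[:3,3]+s["position"]
def ray(f,u,v,s=None):
    A,p=cam(f,s);d=A@np.array([(u-f["cx"])/f["fx"],-(v-f["cy"])/f["fy"],-1]);return p,d/np.linalg.norm(d)
def plane(f,u,v,z,s=None):
    p,d=ray(f,u,v,s);return p+d*(z-p[2])/d[2]
def proj(f,P,s=None):
    A,p=cam(f,s);c=A.T@(np.array(P)-p);return f["cx"]+f["fx"]*c[0]/-c[2],f["cy"]-f["fy"]*c[1]/-c[2]
def tri(*rs):
    M=np.zeros((3,3));b=np.zeros(3)
    for p,d in rs:
        K=np.eye(3)-np.outer(d,d);M+=K;b+=K@p
    x=np.linalg.solve(M,b);return x,[np.linalg.norm((np.eye(3)-np.outer(d,d))@(x-p)) for p,d in rs]
E
python3 - <<'E'
import cv2
a=cv2.imread('pics/scene0.png')[140:320,140:400];cv2.imwrite('pics/scene0z.png',cv2.resize(a,None,fx=3,fy=3,interpolation=cv2.INTER_CUBIC))
a=cv2.imread('pics/side0.png')[95:375,140:400];cv2.imwrite('pics/side0z.png',cv2.resize(a,None,fx=2,fy=2,interpolation=cv2.INTER_CUBIC))
a=cv2.imread('pics/side0.png')[100:250,160:260];cv2.imwrite('pics/side0y.png',cv2.resize(a,None,fx=4,fy=4,interpolation=cv2.INTER_CUBIC))
E
```

```text
(no output)
```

View pics/scene0z.png

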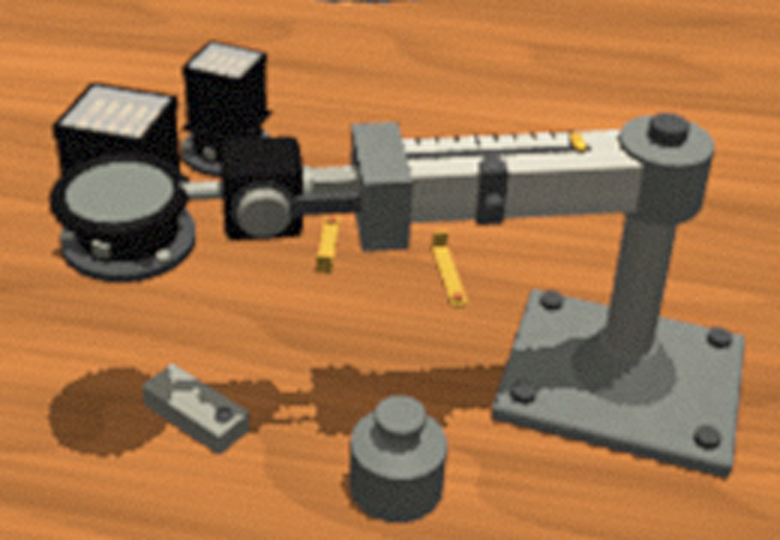

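View pics/side0z.png

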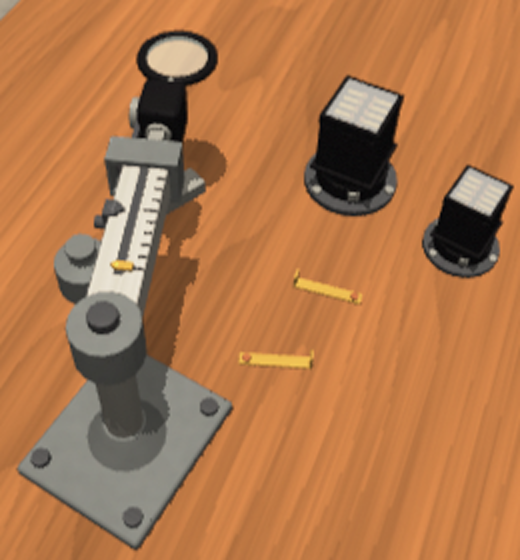

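View pics/side0y.png

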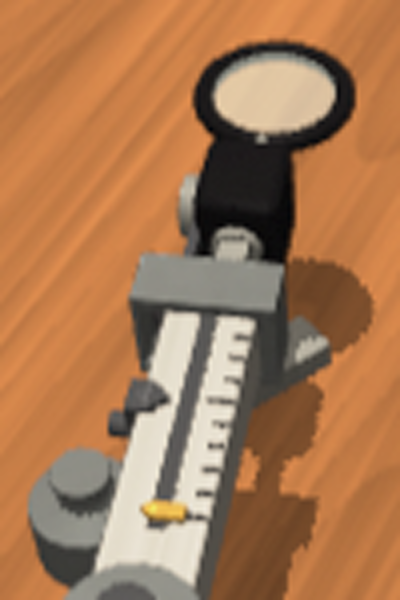

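```bash
python3 - <<'E'
from h import *
np.set_printoptions(precision=1,suppress=True)
S=arm.grab_frame("scene");D=arm.grab_frame("side")
sc=lambda u,v:(140+u/3,140+v/3); sz=lambda u,v:(140+u/2,95+v/2); sy=lambda u,v:(160+u/4,100+v/4)
for n,a,b in [("cap",sc(669,125),sz(103,315)),("lens",sc(118,193),sy(274,95)),("cursor",sc(583,146),sy(188,513)),("button",sc(264,212),sy(187,207)),("boltA",sc(719,337),sz(209,405))]:
    print(n,*tri(ray(S,*a),ray(D,*b)))
print("lens plane",plane(S,*sc(118,193),154),plane(D,*sy(274,95),154))
print("cursor, ptr side z167",plane(D,*sy(188,513),167),plane(D,*sy(168,398),167))
a=[plane(S,*sc(*c),102) for c in [(97,86),(177,98),(150,140),(58,127)]]
b=[plane(D,*sz(*c),102) for c in [(350,77),(404,95),(377,132),(325,115)]]
for q in (a,b):
    print("relay",np.mean(q,0)); print(np.array(q)[:,:2].tolist())
print("foot bolts side",[plane(D,*sz(*c),14) for c in [(41,457),(133,516),(209,405)]])
print("foot bolts scene",[plane(S,*sc(*c),14) for c in [(552,298),(719,337),(708,435),(523,390)]])
print("foot centre scene",np.mean([plane(S,*sc(*c),14) for c in [(552,298),(719,337),(708,435),(523,390)]],0))
print("weight",plane(S,*sc(400,412),54))
print("feeler",plane(S,*sc(195,405),16))
E
```

```text
cap [568.3 252.6 176.7] [np.float64(0.5813038905855209), np.float64(0.5813038905856274)]
lens [646.9 -11.1 150.9] [np.float64(0.046896721355101374), np.float64(0.04689672135510214)]
cursor [573.6 208.7 164.2] [np.float64(4.018833272863198), np.float64(4.0188332728632306)]
button [648.6  63.5 151.2] [np.float64(0.5446276350655235), np.float64(0.5446276350655412)]
boltA [530.8 265.4  42.4] [np.float64(45.99368611337088), np.float64(45.993686113370785)]
lens plane [650.9  -9.4 154. ] [645.1  -7.8 154. ]
cursor, ptr side z167 [571.9 206.  167. ] [601.2 165.3 167. ]
relay [498.  -65.8 102. ]
[[470.41789617953464, -91.35508551686047], [474.28871518651454, -36.78505594759528], [524.9827461625257, -38.06031721616509], [522.4305094984167, -97.18986302595147]]
relay [494.9 -72.1 102. ]
[[517.820153862216, -101.58175584321532], [465.73345128659315, -98.12325889394856], [474.07251709862953, -43.40019685382322], [522.1470863533877, -45.21302855360773]]
foot bolts side [array([617.6, 294.9,  14. ]), array([534.4, 306.8,  14. ]), array([520.5, 207.2,  14. ])]
foot bolts scene [array([516.4, 210. ,  14. ]), array([532.5, 308.7,  14. ]), array([614.6, 297.2,  14. ]), array([600.1, 197.4,  14. ])]
foot centre scene [565.9 253.3  14. ]
weight [670.2 136.5  54. ]
feeler [649.4  21.8  16. ]
```

```bash
cat > plan.py <<'E'
from h import *
def plan(target,head,n,zs=None):
    """rows to reach target TCP (mm) with tool x heading 'head' deg, in n rows"""
    s=arm.observe();Q=rot(s["eef_rot"]);p=s["position"]
    h0=np.degrees(np.arctan2(Q[1,0],Q[0,0]));dh=(head-h0+180)%360-180
    d=(np.array(target)-p)/n;rows=[]
    for i in range(n):
        h=np.radians(h0+dh*i/n);c,si=np.cos(h),np.sin(h)
        X=np.array([c,si,0]);Y=np.array([si,-c,0]);Z=np.array([0,0,-1])
        rows.append([round(float(d@a),1) for a in (X,Y,Z)]+[round(-dh/n,2)])
    print("pos",p,"head",h0,"tilt z",Q[:,2]);return rows
E
python3 - <<'E'
from plan import *
for r in plan((626.4,56.6,250),16.7,15): print(r)
E
```

```text
pos [ 222.3011993  -689.70377766  252.71491909] head -72.13273194182445 tilt z [-4.02983968e-04  1.01092093e-03 -9.99999408e-01]
[-39.1, -40.9, 0.2, np.float64(-5.92)]
[-34.7, -44.7, 0.2, np.float64(-5.92)]
[-29.9, -48.1, 0.2, np.float64(-5.92)]
[-24.7, -50.9, 0.2, np.float64(-5.92)]
[-19.4, -53.2, 0.2, np.float64(-5.92)]
[-13.8, -54.9, 0.2, np.float64(-5.92)]
[-8.0, -56.0, 0.2, np.float64(-5.92)]
[-2.2, -56.5, 0.2, np.float64(-5.92)]
[3.6, -56.5, 0.2, np.float64(-5.92)]
[9.4, -55.8, 0.2, np.float64(-5.92)]
[15.1, -54.5, 0.2, np.float64(-5.92)]
[20.7, -52.7, 0.2, np.float64(-5.92)]
[26.0, -50.2, 0.2, np.float64(-5.92)]
[31.1, -47.3, 0.2, np.float64(-5.92)]
[35.8, -43.8, 0.2, np.float64(-5.92)]
```

carry_out(targets=[[-39,-41,0,-5.9,85],[-35,-45,0,-5.9,85],[-30,-48,0,-5.9,85],[-25,-51,0,-5.9,85],[-19,-53,0,-5.9,85]])

```text
time_s: 0.88
position: [358.2, -439.4, 253.5]
eef_rot: [0.0, 0.932, -0.362, 0.0]
wrist_force: [0.3, 0.3, 0.3]
width: 0.996
```

carry_out(targets=[[-14,-55,0,-5.9,85],[-8,-56,0,-5.9,85],[-2,-56,0,-5.9,85],[4,-56,0,-5.9,85],[9,-56,0,-5.9,85]])

```text
time_s: 1.5
position: [493.3, -191.8, 253.6]
eef_rot: [0.0, 0.994, -0.113, 0.0]
wrist_force: [1.1, 0.4, 0.2]
width: 0.996
```

```bash
python3 - <<'E'
from plan import *
for r in plan((626.4,56.6,250),16.7,5): print(r)
print(arm.observe()["joint_pos"],arm.observe()["time_s"])
E
```

```text
pos [ 493.31270886 -191.79396739  253.55581822] head -12.963418449167932 tilt z [ 7.15591021e-04 -4.92536567e-04 -9.99999623e-01]
[14.8, -54.4, 0.7, np.float64(-5.93)]
[20.3, -52.6, 0.7, np.float64(-5.93)]
[25.7, -50.2, 0.7, np.float64(-5.93)]
[30.7, -47.3, 0.7, np.float64(-5.93)]
[35.4, -43.8, 0.7, np.float64(-5.93)]
[ 0.52447299  0.36023151 -0.3066349   2.03860351  0.15495593  0.76343655
 -0.10213169] 1.5
```

carry_out(targets=[[15,-54,0,-5.9,85],[20,-53,0,-5.9,85],[26,-50,0,-5.9,85],[31,-47,0,-6,85],[35,-44,0,-6,85]])

```text
time_s: 2.12
position: [627.4, 55.7, 253.4]
eef_rot: [0.0, 0.989, 0.146, 0.0]
wrist_force: [0.4, -0.5, 0.1]
width: 0.994
```

```bash
python3 - <<'E'
from plan import *
for r in plan((626.4,56.6,200),16.7,5): print(r)
s=arm.observe();print(s["joint_pos"],s["wrist_force"])
f=arm.grab_frame("wrist");cv2.imwrite("pics/w1.png",f["color"])
f=arm.grab_frame("side");cv2.imwrite("pics/s1.png",f["color"])
E
```

```text
pos [627.38397393  55.7121279  253.352929  ] head 16.73297754596131 tilt z [ 3.39090660e-04 -4.15122173e-04 -9.99999856e-01]
[-0.1, -0.2, 10.7, np.float64(0.01)]
[-0.1, -0.2, 10.7, np.float64(0.01)]
[-0.1, -0.2, 10.7, np.float64(0.01)]
[-0.1, -0.2, 10.7, np.float64(0.01)]
[-0.1, -0.2, 10.7, np.float64(0.01)]
[ 0.15979272  0.50504176 -0.45441409  1.81770705  0.27931214  0.88206192
 -0.13242247] [ 0.44096113 -0.45257945  0.07616309]
```

View pics/w1.png

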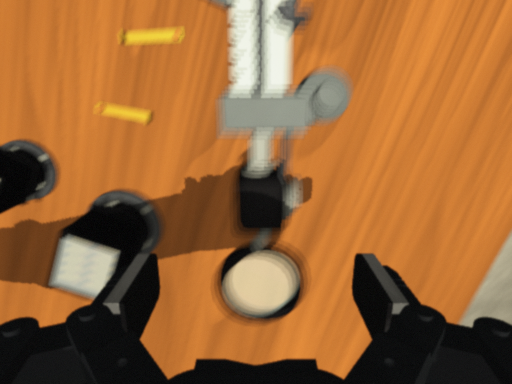

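View pics/s1.png

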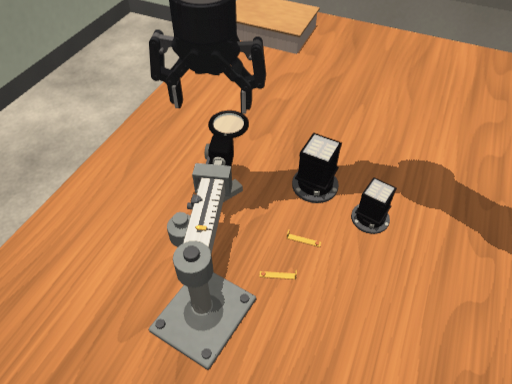

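```bash
python3 - <<'E'
from plan import *
s=arm.observe();f=arm.grab_frame("wrist");im=f["color"];cv2.imwrite("pics/w2.png",cv2.resize(im[0:330,0:370],None,fx=2,fy=2,interpolation=cv2.INTER_CUBIC)[:, :740])
print(s["position"],s["qd"].round(3))
for P in [(626.4,56.6,172),(646.9,-11.1,154),(496.5,-69,102)]: print(proj(f,P,s))
E
```

```text
[628.96818802  63.43742846 254.11022559] [ 0.048 -0.028  0.074  0.061  0.022  0.039 -0.006]
(np.float64(250.38737165854388), np.float64(221.71889419111457))
(np.float64(250.5985445350142), np.float64(299.03354943491456))
(np.float64(75.83671708446147), np.float64(276.10604922194256))
```

View pics/w2.png

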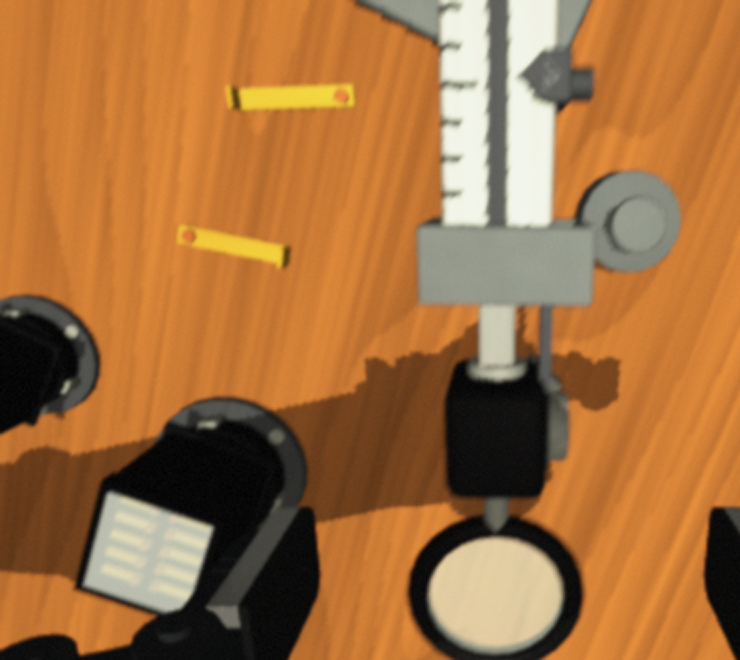

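carry_out(targets=[[-5,6,15,0,85],[0,0,25,0,85],[0,0,25,0,85],[0,0,24,0,85],[0,0,12,0,85]])

```text
time_s: 2.9
position: [621.4, 43.8, 150.0]
eef_rot: [0.001, 0.99, 0.142, -0.002]
wrist_force: [-0.2, -0.2, -0.3]
width: 0.992
```

```bash
python3 - <<'E'
from plan import *
for n in ["wrist","side","scene"]:
    f=arm.grab_frame(n);cv2.imwrite(f"pics/{n}3.png",f["color"])
for r in plan((625.8,56.5,153),16.7,1): print(r)
s=arm.observe();print(s["time_s"],s["wrist_force"],s["qd"].round(3))
E
```

```text
pos [622.75105981  45.71236514 151.62743504] head 16.468228023305386 tilt z [-1.68182697e-03 -9.43522452e-04 -9.99998141e-01]
[6.0, -9.5, -1.4, np.float64(-0.23)]
3.05 [0.71007375 0.0563555  0.01222001] [-0.005 -0.019 -0.016 -0.024 -0.004  0.002  0.001]
```

View pics/wrist3.png

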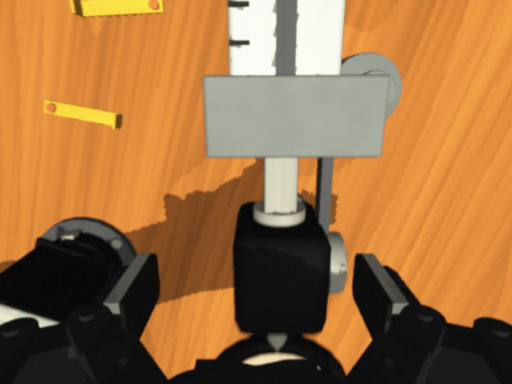

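View pics/side3.png

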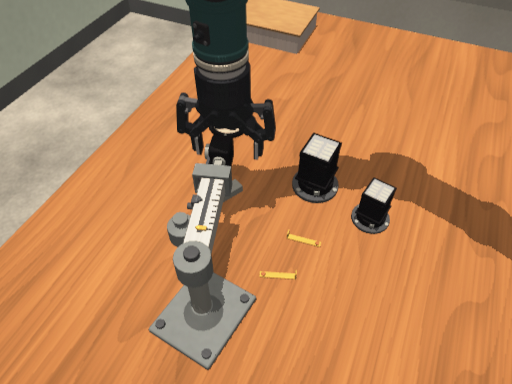

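View pics/scene3.png

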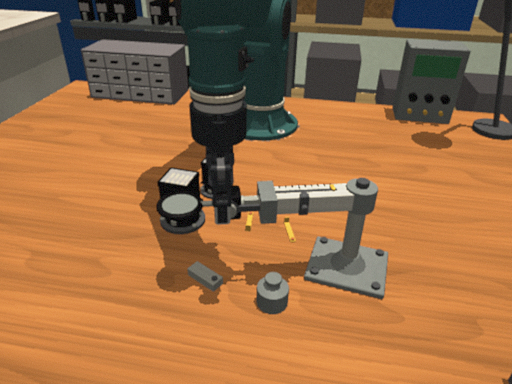

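carry_out(targets=[[4,-5,-1,0,85],[3,-4,0,0,85],[0,0,0,0,85],[0,0,0,0,85],[0,0,0,0,85]])

```text
time_s: 3.68
position: [627.6, 57.6, 153.3]
eef_rot: [0.0, 0.99, 0.144, -0.0]
wrist_force: [0.5, 0.1, -0.4]
width: 0.996
```

```bash
python3 - <<'E'
from plan import *
for r in plan((625.8,56.5,153),16.7,1): print(r)
s=arm.observe();f=arm.grab_frame("wrist");cv2.imwrite(f"pics/wrist4.png",f["color"])
print(s["time_s"],s["wrist_force"],s["qd"].round(3))
for P in [(625.8,56.5,172)]: print(proj(f,P,s))
E
```

```text
pos [627.56053172  57.62695994 153.32129879] head 16.557025605031722 tilt z [-9.03005247e-05 -2.93258786e-04 -9.99999953e-01]
[-2.0, 0.6, 0.3, np.float64(-0.14)]
3.675 [ 0.47856681  0.10693659 -0.43947039] [ 0.001 -0.001  0.    -0.001  0.    -0.001  0.001]
(np.float64(254.35519340160923), np.float64(315.27952587235416))
```

View pics/wrist4.png

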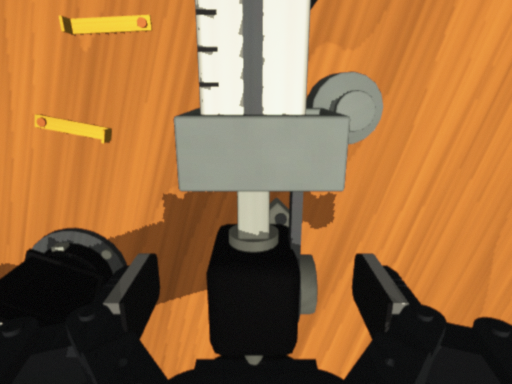

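carry_out(targets=[[0,0,0,0,20],[0,0,0,0,20],[0,0,0,0,20],[0,0,0,0,20],[0,0,0,0,20]], grip_force=35)

```text
time_s: 4.35
position: [628.1, 57.9, 153.9]
eef_rot: [0.0, 0.989, 0.145, 0.001]
wrist_force: [-0.4, -0.2, 5.4]
width: 0.411
```

carry_out(targets=[[0,0,0,0,20],[0,0,0,0,20],[0,0,0,0,20],[0,0,0,0,20],[0,0,0,0,20]])

```text
time_s: 4.97
position: [628.1, 57.9, 153.9]
eef_rot: [0.0, 0.989, 0.145, 0.001]
wrist_force: [-1.5, -0.8, 5.1]
width: 0.418
```

```bash
python3 - <<'E'
from plan import *
plan((625.8,56.5,153),16.7,1)
s=arm.observe();f=arm.grab_frame("wrist");cv2.imwrite(f"pics/wrist5.png",f["color"])
f=arm.grab_frame("scene");cv2.imwrite(f"pics/scene5.png",f["color"])
print(s["time_s"],s["wrist_force"],s["width"]*85.4)
E
```

```text
pos [628.07984089  57.85402705 153.93395511] head 16.631807931686378 tilt z [ 1.23243093e-03 -3.42299718e-04 -9.99999182e-01]
4.975 [-1.4742182  -0.79488068  5.07684764] 35.685797334147914
```

View pics/wrist5.png

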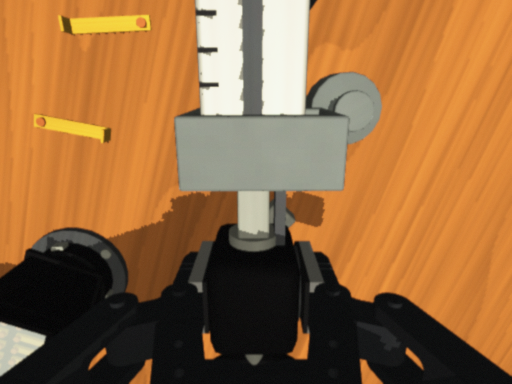

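carry_out(targets=[[-5.2,-0.1,0,1.5,20],[-10.4,-0.3,0,2.9,20],[-10.4,-0.3,0,2.9,20],[-10.4,-0.3,0,2.9,20],[-10.4,-0.3,0,2.9,20]])

```text
time_s: 5.7
position: [581.9, 49.5, 153.9]
eef_rot: [0.0, 1.0, 0.03, 0.001]
wrist_force: [-1.2, -1.2, 5.2]
width: 0.412
```

```bash
cat > st.py <<'E'
from plan import *
s=arm.observe();Q=rot(s["eef_rot"]);d=s["position"][:2]-np.array([567.5,253])
print("r %.1f head %.2f toolhead %.2f"%(np.hypot(*d),np.degrees(np.arctan2(d[1],d[0])),np.degrees(np.arctan2(Q[1,0],Q[0,0]))-90),s["position"],s["wrist_force"],s["moment"],s["width"]*85.4,s["time_s"])
E
python3 st.py
```

```text
r 204.0 head -85.95 toolhead -86.61 [581.91078257  49.4865772  153.9334094 ] [-1.1866299  -1.19696482  5.16992957] [-0.17061209 -0.04318256  0.30748984] 35.185067328765726 5.7
```

carry_out(targets=[[-10.4,-0.3,0,2.9,20],[-10.4,-0.3,0,2.9,20],[-10.4,-0.3,0,2.9,20],[-10.4,-0.3,0,2.9,20],[-10.4,-0.3,0,2.9,20]])

```text
time_s: 6.32
position: [530.3, 52.9, 153.9]
eef_rot: [0.0, 0.995, -0.097, 0.001]
wrist_force: [-0.1, -1.8, 5.8]
width: 0.413
```

carry_out(targets=[[-3.6,0,0,1,20],[0,2,0,0,20],[0,4,0,0,20],[0,5,0,0,20],[0,5,0,0,20]])

```text
time_s: 6.95
position: [524.4, 40.3, 153.8]
eef_rot: [-0.001, 0.995, -0.104, 0.001]
wrist_force: [0.2, 4.7, 4.4]
width: 0.414
```

```bash
python3 st.py
```

```text
r 217.1 head -101.46 toolhead -101.98 [524.35920351  40.27499191 153.82736076] [0.18145116 4.74875346 4.41628072] [ 0.73690284 -0.21273138 -0.16090856] 35.34207295796203 6.95
```

carry_out(targets=[[0,7,0,0,20],[0,8,0,0,20],[0,8,0,0,20],[0,6,0,0,20],[0,3,0,0,20]])

```text
time_s: 7.58
position: [517.9, 9.4, 153.8]
eef_rot: [-0.002, 0.995, -0.104, 0.001]
wrist_force: [2.0, 6.9, 5.7]
width: 0.411
```

carry_out(targets=[[0,0,0,0,20],[0,0,0,0,20],[0,0,0,0,20],[0,0,0,0,20],[0,0,0,0,20]])

```text
time_s: 8.2
position: [517.8, 9.3, 153.8]
eef_rot: [-0.002, 0.995, -0.104, 0.001]
wrist_force: [1.2, 5.0, 5.3]
width: 0.413
```

```bash
python3 st.py; python3 - <<'E'
from h import *
for n in ["side","scene","wrist"]:
    f=arm.grab_frame(n);cv2.imwrite(f"pics/{n}6.png",f["color"])
a=cv2.imread('pics/side6.png')[80:280,130:360];cv2.imwrite('pics/side6z.png',cv2.resize(a,None,fx=3,fy=3,interpolation=cv2.INTER_CUBIC))
a=cv2.imread('pics/scene6.png')[140:290,140:400];cv2.imwrite('pics/scene6z.png',cv2.resize(a,None,fx=3,fy=3,interpolation=cv2.INTER_CUBIC))
E
```

```text
r 248.7 head -101.52 toolhead -101.97 [517.81565473   9.26415804 153.78789804] [1.24540025 4.98921939 5.27136356] [ 0.77038389 -0.22078278 -0.15883408] 35.30296526378261 8.2
```

View pics/side6z.png

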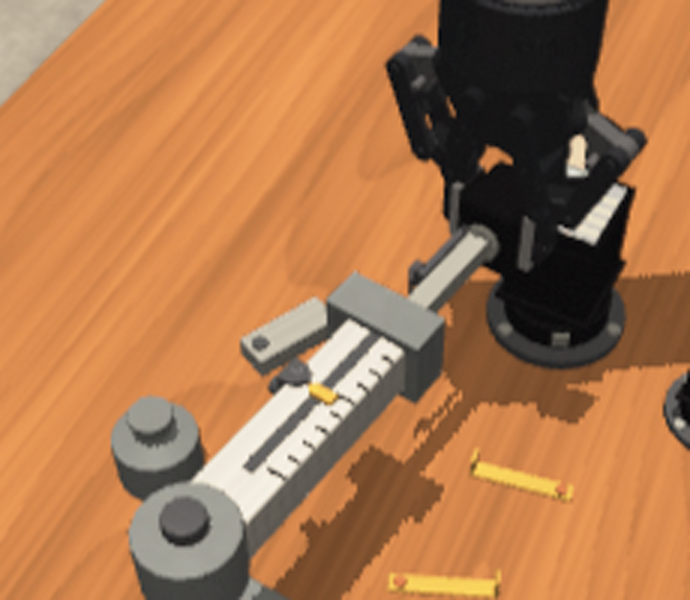

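View pics/scene6z.png

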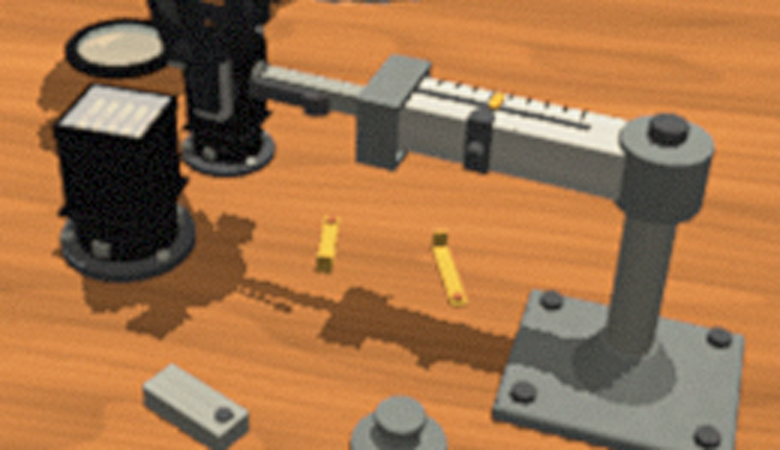

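View pics/wrist6.png

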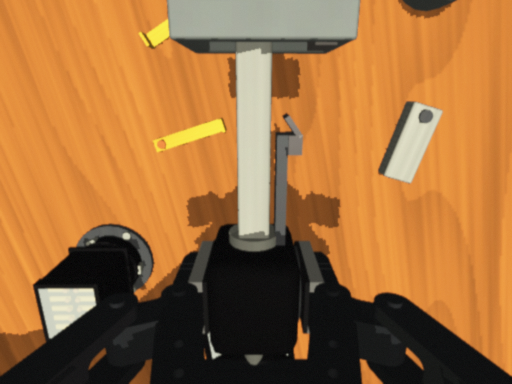

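```bash
python3 - <<'E'
from h import *
S=arm.grab_frame("scene");D=arm.grab_frame("side")
for P in [(501,-58,150),(498,-66,102),(496,-69,0)]:
    u=np.array(proj(S,P));print((u-140)*3,proj(D,P))
print(plane(S,140+118/3,140+47/3,150))
for c in [(128,233)]: print(plane(S,140+c[0]/3,140+c[1]/3,0))
print(plane(D,130+555/3,80+318/3,10))
E
```

```text
[124.85167228  47.35107158] (np.float64(319.43028870927554), np.float64(130.3885255270141))
[120.42609176 112.08104743] (np.float64(319.31192406962623), np.float64(148.82665811014084))
[129.88664203 240.5823442 ] (np.float64(314.7424806589666), np.float64(186.28325812270637))
[501.43483315 -62.12462856 150.        ]
[488.24651989 -72.97421582   0.        ]
[493.9528733  -61.01491927  10.        ]
```

```bash
python3 - <<'E'
import cv2
a=cv2.imread('pics/side6.png')[190:245,205:270];cv2.imwrite('pics/side6y.png',cv2.resize(a,None,fx=10,fy=10,interpolation=cv2.INTER_CUBIC))
a=cv2.imread('pics/scene6.png')[160:205,270:345];cv2.imwrite('pics/scene6y.png',cv2.resize(a,None,fx=10,fy=10,interpolation=cv2.INTER_CUBIC))
E
```

```text
(no output)
```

View pics/side6y.png

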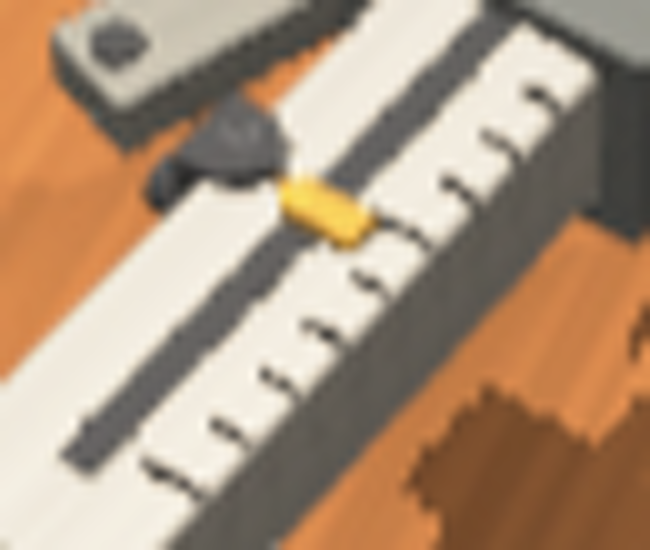

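View pics/scene6y.png

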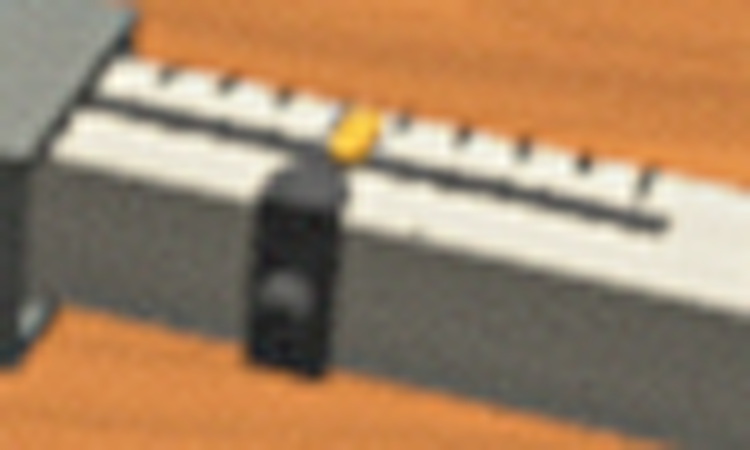

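```bash
python3 - <<'E'
from h import *
np.set_printoptions(precision=1,suppress=True)
S=arm.grab_frame("scene");D=arm.grab_frame("side")
h=np.radians(-101.97);u=np.array([np.cos(h),np.sin(h)]);n=np.array([-u[1],u[0]])
o=np.array([567.5,253])
def b(P): d=P[:2]-o;return np.array([d@u-45,d@n])
sd=lambda x,y:(205+x/10-.05,190+y/10-.05); sn=lambda x,y:(270+x/10,160+y/10)
print("side ticks",[b(plane(D,*sd(*c),165)) for c in [(185,485),(228,430),(278,383),(325,335),(370,285),(410,230),(460,190),(505,145),(545,97)]])
for z in (166,168,170): print(z,"cursor tip,right,ptr",[b(plane(D,*sd(*c),z)) for c in [(283,190),(363,232),(285,155)]])
print("scene ticks",[b(plane(S,*sn(*c),165)) for c in [(645,183),(585,160),(523,147),(462,132),(403,120),(283,97),(228,82)]])
for z in (166,168,170): print(z,"cursor tip,right,ptr",[b(plane(S,*sn(*c),z)) for c in [(346,155),(367,115),(310,155)]])
E
```

```text
side ticks [array([  0.9, -12.5]), array([ 11. , -11.7]), array([ 20.7, -12.4]), array([ 30.6, -12.7]), array([ 40.8, -12.6]), array([ 51.4, -11.4]), array([ 61. , -12.9]), array([ 71. , -13.3]), array([ 81.3, -12.8])]
166 cursor tip,right,ptr [array([46.3,  6.3]), array([46.8, -6.9]), array([51.4,  9.8])]
168 cursor tip,right,ptr [array([45.1,  5.3]), array([45.6, -7.9]), array([50.1,  8.8])]
170 cursor tip,right,ptr [array([43.9,  4.2]), array([44.4, -8.9]), array([48.9,  7.7])]
scene ticks [array([ -0.5, -10.5]), array([  9.9, -13.6]), array([ 20. , -13.5]), array([ 30.2, -14.1]), array([ 40. , -13.9]), array([ 60. , -13.1]), array([ 69.7, -14.1])]
166 cursor tip,right,ptr [array([44.9,  2.1]), array([ 45.3, -11.4]), array([50.1,  4.4])]
168 cursor tip,right,ptr [array([44. ,  5.4]), array([44.5, -8. ]), array([49.3,  7.7])]
170 cursor tip,right,ptr [array([43.2,  8.6]), array([43.7, -4.7]), array([48.4, 10.9])]
```

carry_out(targets=[[-2,2.5,0,0.4,20],[-1.5,2,0,0.4,20],[0,0,0,0,20],[0,0,0,0,20],[0,0,0,0,20]])

```text
time_s: 9.18
position: [513.5, 6.0, 153.8]
eef_rot: [-0.002, 0.994, -0.111, 0.001]
wrist_force: [2.4, 6.7, 4.8]
width: 0.412
```

```bash
python3 st.py; python3 - <<'E'
from h import *
for n in ["side","scene","wrist"]:
    f=arm.grab_frame(n);cv2.imwrite(f"pics/{n}7.png",f["color"])
a=cv2.imread('pics/side7.png')[190:245,205:270];a=cv2.resize(a,None,fx=10,fy=10,interpolation=cv2.INTER_CUBIC);cv2.imwrite('pics/side7y.png',a)
a=cv2.imread('pics/scene7.png')[160:205,270:345];cv2.imwrite('pics/scene7y.png',cv2.resize(a,None,fx=10,fy=10,interpolation=cv2.INTER_CUBIC))
a=cv2.imread('pics/scene7.png')[130:240,150:270];cv2.imwrite('pics/scene7z.png',cv2.resize(a,None,fx=5,fy=5,interpolation=cv2.INTER_CUBIC))
E
```

```text
r 252.8 head -102.32 toolhead -102.75 [513.54359652   6.00948337 153.78454053] [2.41461434 6.70566189 4.75325475] [ 1.01949933 -0.27485762 -0.16222677] 35.17751271404293 9.175
```

View pics/side7y.png

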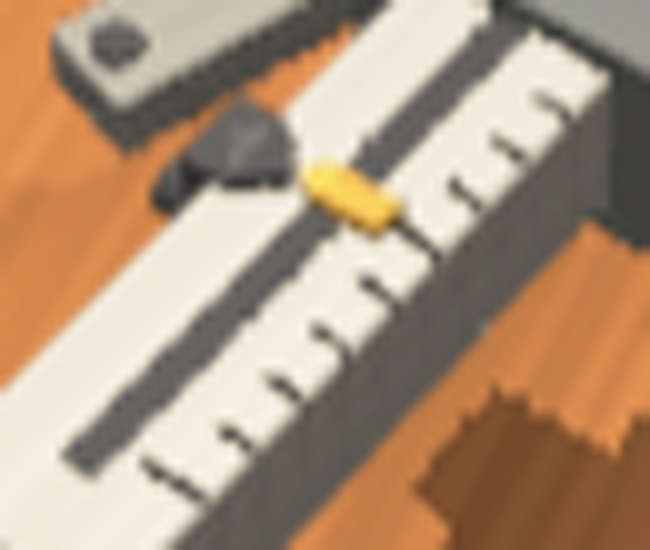

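View pics/scene7y.png

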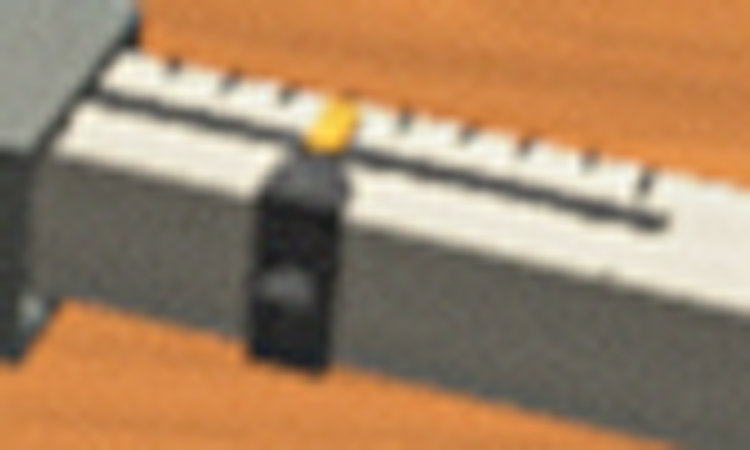

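View pics/scene7z.png

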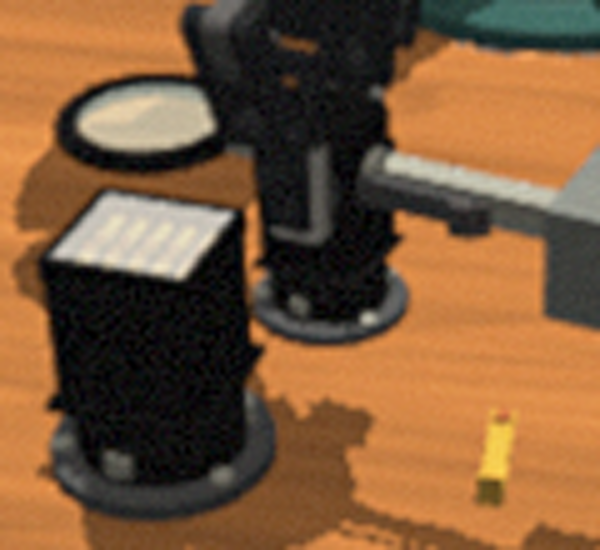

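```bash
python3 - <<'E'
from h import *
np.set_printoptions(precision=1,suppress=True)
S=arm.grab_frame("scene");D=arm.grab_frame("side")
h=np.radians(-102.75);u=np.array([np.cos(h),np.sin(h)]);n=np.array([-u[1],u[0]])
o=np.array([567.5,253])
def b(P): d=P[:2]-o;return np.array([d@u-45,d@n])
sd=lambda x,y:(205+x/10-.05,190+y/10-.05); sn=lambda x,y:(270+x/10,160+y/10)
for z in (166,168,170): print(z,"cursor tip,right,ptr",[b(plane(D,*sd(*c),z)) for c in [(310,173),(387,220),(297,155)]])
for z in (166,168,170): print(z,"cursor tip,right,ptr",[b(plane(S,*sn(*c),z)) for c in [(318,140),(345,105),(305,152)]])
print("ticks",[b(plane(D,*sd(*c),165)) for c in [(187,485),(420,238)]],[b(plane(S,*sn(*c),165)) for c in [(645,183),(403,120),(285,97)]])
print("lens",plane(S,150+142/5,130+122/5,150))
c=[(108,192),(240,210),(187,278),(45,258)]
q=np.array([plane(S,150+x/5,130+y/5,102) for x,y in c]);print("relay",q.mean(0),q)
E
```

```text
166 cursor tip,right,ptr [array([50.7,  6.4]), array([50.5, -7. ]), array([52.2,  9.8])]
168 cursor tip,right,ptr [array([49.5,  5.4]), array([49.3, -8. ]), array([51. ,  8.7])]
170 cursor tip,right,ptr [array([48.3,  4.3]), array([48., -9.]), array([49.7,  7.7])]
166 cursor tip,right,ptr [array([50.3,  0.7]), array([ 49.7, -11.7]), array([51. ,  5.1])]
168 cursor tip,right,ptr [array([49.4,  4. ]), array([48.8, -8.4]), array([50.2,  8.4])]
170 cursor tip,right,ptr [array([48.5,  7.3]), array([47.9, -5. ]), array([49.3, 11.7])]
ticks [array([  1.2, -12.1]), array([ 51.3, -12. ])] [array([-0.4, -9.9]), array([ 40.1, -12.7]), array([ 59.8, -11.8])]
lens [497.2 -65.4 150. ]
relay [496.2 -68.7 102. ] [[469.7 -93.1 102. ]
 [472.3 -39.4 102. ]
 [522.5 -43.8 102. ]
 [520.2 -98.7 102. ]]
```

carry_out(targets=[[0,0.8,0,0,20],[0,0,0,0,20],[0,0,0,0,20],[0,0,0,0,20],[0,0,0,0,20]])

```text
time_s: 10.05
position: [513.5, 5.4, 153.8]
eef_rot: [-0.002, 0.994, -0.111, 0.002]
wrist_force: [2.3, 6.2, 5.3]
width: 0.411
```

```bash
python3 st.py; python3 - <<'E'
from h import *
f=arm.grab_frame("side")
a=f["color"][190:245,205:270];cv2.imwrite('pics/side8y.png',cv2.resize(a,None,fx=10,fy=10,interpolation=cv2.INTER_CUBIC))
E
```

```text
r 253.4 head -102.31 toolhead -102.74 [513.45874124   5.44063057 153.79249568] [2.2955316  6.18466566 5.3019527 ] [ 1.04541693 -0.28204859 -0.19865865] 35.1039895823151 10.05
```

View pics/side8y.png

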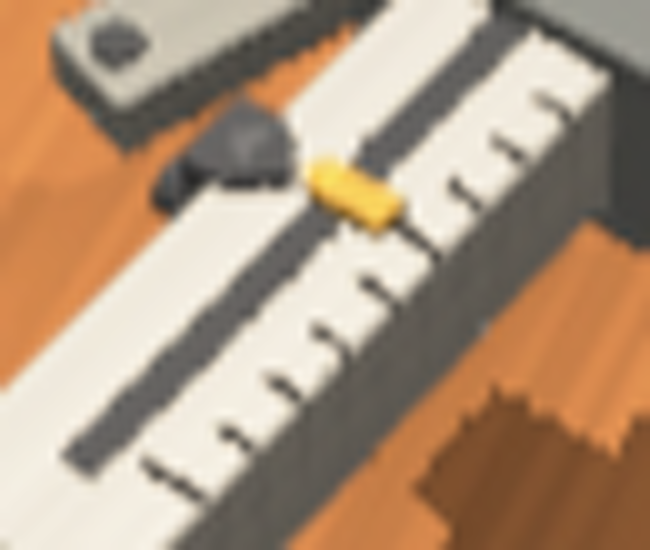

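The cursor tip at about (312,170) in the enlarged side view now lines up, along the tick direction, with the pointer tip at about (297,155). Button and grip are held at 35 mm opening.

```bash
python3 -c "
from cell import arm
print(arm.close_job())"
```

```text
the job is handed in; nothing more can be done
None
```

I pinched the grip across the block and squeezed the lock button in. I then swung the boom about 29° clockwise until it lay over the larger relay, drew the arm out about 49 mm, and handed the job in at about 10 s still holding it.

- **Grip:** the fingers stood at 35 mm against the 36 mm given for button in, with a grip setting of 35 N.
- **Lens:** before a last 0.8 mm draw along the boom, the scene camera put it about 1 mm sideways of the relay's middle, against an allowance of 14 mm.
- **Cursor:** before that last draw it read 0.8 mm (scene) and 1.5 mm (side) short of the pointer. The arm moved about 0.6 mm, so by those readings it should now be 0 to 1 mm short, against an allowance of 3 mm. I checked that last step only by eye, in the side view.
- **Disagreement:** the first wrist picture and the later views differed by 1 to 2 mm on where the pointer is set. I relied on comparing the cursor and pointer in the same picture.
- **Other things:** in the pictures I took, nothing else on the bench looked moved. The wrist force stayed under about 10 N at every reading.

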